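# Lock the connector in its bench clamp

### The arm

A 6-joint arm with a two-finger parallel gripper is mounted at the origin on the work surface. World frame = base frame: x ahead of the robot, y to its left, z up, the work surface at z = 0. Lengths are in m, angles in rad, forces in N, time in s.
With the tool pointing down it reaches from about 0.35 to 0.775 m from the base axis. Payload 7.3 kg.
Tool frame: the origin (TCP) lies between the finger pads; the fingertips stand 8 mm ahead of it and the grasp point (between the pads) lies 11 mm behind it (robot.nose_length is the distance from the TCP to the fingertips, in m); z points along the fingers, y is the line along which they close (so a half turn about z gives the same grasp; the last joint's range is limited). The gripper opens to 92 mm and grips with 3 to 60 N. Pads are 19 mm wide; open, the fingers measure 130 mm over their backs; the gripper's body (75 mm by 190 mm) begins 47 mm behind the grasp point.
Start: joints at [1.034, 0.342, 1.524, -0, 1.275, -0.146], TCP at [0.2, 0.485, 0.235] pointing down, gripper open.
Joint ranges: [-2.53, 2.53], [-0.77, 2.02], [0.04, 2.7], [-1, 4.14], [0.28, 2.66], [-3.11, 3.11]. Speed limits (rad/s): [2.57, 2.57, 3.14, 3.14, 3.14, 3.14].

### API

Orientations are given as [roll, pitch, yaw] about the fixed x, y, z axes, in that order (R = Rz(yaw) Ry(pitch) Rx(roll)).
In Python, from cell import robot gives the robot as it stands. The module is installed in compiled form; this text tells all that it offers.
- The arm moves only by the shell command python3 -m jog 'ROWS' [FORCE]. ROWS is JSON, a list that holds one entry, the list of rows, each a list of 5 numbers: the gripper's target within -1 to 1 (fully open at 1, half-way at 0, shut at -1), then the shift along the tool's x, y, z in m, then the turn about the tool's z in rad. A call has 1 to 5 rows; each row is the pose to reach, as a shift and turn from the pose commanded when the call began, along the tool's axes at that moment; what a row does not reach only later rows make up. A row lasts 1/12 s, in which the tool goes at most 41.7 mm and 7.16 degrees, less where a joint would pass 70% of its speed; a pose out of reach is approached as far as the arm can. A call with a gripper value outside its range is refused whole. The fingers move at their own pace and stop on an object; FORCE is the grip in N (left out, the last holds). Time passes only in rows, so rows that repeat a pose let the fingers close. It gives the time, the measured TCP pose, the force, the opening and the grip force at its end, in the units of the state.
- robot.observe(): the state, without advancing time (a new reading comes with each control period).
- robot.read_camera(name): name is "scene" or "top" or "wrist"; returns the picture (480x640x3 uint8, red, green, blue); there is no depth.
- robot.camera_model(name): a dict with "camera_matrix" (3x3 intrinsics, pixels), "position" and "attitude" of the camera in the world; the wrist camera has in their place "mount" (4x4, takes a point from camera to tool coordinates, whose origin is the TCP and whose axes are the flange's). Camera axes: x right, y down, z forward; pixel columns grow to the right and rows downward; lengths in m; the calibration is good to about 2 mm. A picture is of the moment at which its call begins: read the wrist's pose just before it. camera_model takes no time and is no camera call.
- robot.hand_in(): hands the job in; it is judged then, once.
The state is a dict: "time": time; "qpos": joint angles; "qvel": joint speeds; "joint_efforts": joint torques, N m; "tool_pos": TCP position; "tool_rot": TCP orientation; "contact_force": force on the tool from outside, world axes, zero at the start; "torque": the same for the moment, N m; "opening": finger opening in m; "grip_force": force on a finger pad.
Only numpy, scipy, OpenCV 4.12 (cv2) and the standard library are available. Lean on these libraries where they do the work, as an engineer would, in place of code of your own. Each camera call takes 0.05 s, during which the arm holds its last target. There are 200 camera calls.

### The job

One of the two small red clamps on the bench has an aluminium cable connector lying between its jaws. Turn the black bar knob of that clamp clockwise, seen from above, until it clicks past its detent and rests at the far stop, then let go. Leave the connector in the jaws and leave the knob of the empty clamp as it is.

Things in the scene. Friction and masses are not known exactly. Their poses are not given: they have to be found in the camera images.
- lock (a joint): Bar knob angle (rad) on the clamp HOLDING the connector: 0 open stop (start), 1.2 (69 degrees) locked stop, growing clockwise from above. A sprung detent resists with 0.15 N m at the start, fading to none at 0.6; let go beyond 0.6 it snaps on to 1.2, short of 0.6 it springs back to 0. It drives a steel jaw 6 mm onto the connector. The loaded clamp may be the left or the right one.
- lock_grip (a point): Grip point on that knob's axis, 85 mm above the bench; z up, x along the bar, turning with it. Black bar 52 long (x), 14 wide (y), from 23 mm below this point to 11 above, on a 52 mm disc. Clamp fixed to the bench, yaw up to 0.4 rad: red plate 110 x 190 mm, knob at one end, jaws at the other; all but the knob is under 60 mm high. The bar starts square to the line from knob to connector.
- connector: Loose square aluminium bar 84 x 26 x 26 mm (x, y, z) with two brass bolt heads 8 mm high on top, 0.15 kg. Origin: centre of its underside; x along it. Lies between the loaded clamp's jaws 20 mm above the bench, about 96 mm from the knob axis; closing shifts it 3 mm. A second connector, screwdriver and tin lie loose beyond the clamps and are not needed.
- lock_b (a joint): The same angle for the knob of the other, EMPTY clamp (same build, 0.2 to 0.5 m to the side): starts at 0 and must stay there.
Not all that is in view belongs to the job. What is shaped like the part that bears lock_b but green or yellow is not meant.

How it is judged:
At the end, for the whole second after the job is handed in: The knob of the loaded clamp is past its detent and rests at its locked stop (above 1.05 of 1.2 rad), the connector lies still and upright between the jaws within 20 mm of where it began (tilt under 0.2 rad), and the empty clamp's knob is below 0.3 rad (value of joint lock above 1.05 rad and velocity of joint lock between -0.2 and 0.2 rad/s and distance of connector from where it was at the start of the episode below 0.02 m and angle between connector's own z axis and vertical below 0.2 rad and linear speed of connector below 0.03 m/s and value of joint lock_b below 0.3 rad); the robot touches nothing.
It fails at once if the knob of the empty clamp is turned past its detent (value of joint lock_b above 0.6 rad).
It also fails if it takes over 29 s, if anything falls off the work surface, if the arm or the gripper's body presses on something with over 40 N, if the wrist force passes 120 N, or if a joint passes its speed limit or range.

## Working session

There is one attempt and no reset: what is moved stays moved. The work goes in short steps, Python scripts to look and compute and a shell command to move; the robot and the scene stay as the last step left them, time stands still between calls to the robot, and variables do not carry over. Pictures are saved under pics/ and viewed, at most 10 in all, crops included, and the job is handed in when it is done.

```bash
mkdir -p pics
python3 - <<'E'
from cell import robot
import cv2,numpy as np
print(robot.observe())
ims=[robot.read_camera(n) for n in("top","scene")]
for n,i in zip(("top","scene"),ims): cv2.imwrite(f"pics/{n}0.png",i[:,:,::-1]); print(robot.camera_model(n))
print(robot.camera_model("wrist"))
E
```

```text
{'time': 0.0, 'qpos': array([ 1.03397164e+00,  3.42728315e-01,  1.52500999e+00,  9.76983038e-06,
        1.27539967e+00, -1.46011284e-01]), 'qvel': array([-5.85572506e-04,  5.05038435e-04,  4.52348123e-04, -1.10890922e-05,
       -1.24608375e-03,  6.81150744e-04]), 'joint_efforts': array([-2.00930222e-04, -4.31235301e+01, -2.44222283e+01,  7.18464120e-02,
        5.57242404e-02, -6.44187321e-05]), 'tool_pos': array([0.19977342, 0.48508166, 0.2340445 ]), 'tool_rot': array([-3.14006513e+00, -2.34076628e-04,  2.75077622e+00]), 'contact_force': array([ 0.52399686,  0.17563347, -0.31958068]), 'torque': array([ 0.03630059,  0.04679072, -0.00075858]), 'grip_force': 0.0, 'opening': 0.09186599493808181}
{'camera_matrix': array([[554.81768482,   0.        , 323.81686899],
       [  0.        , 554.81768482, 235.26652152],
       [  0.        ,   0.        ,   1.        ]]), 'position': array([ 0.37967411, -0.12430242,  1.07832758]), 'attitude': array([-3.08040796,  0.0191175 , -1.544587  ])}
{'camera_matrix': array([[455.90469018,   0.        , 312.37708607],
       [  0.        , 455.90469018, 238.73594892],
       [  0.        ,   0.        ,   1.        ]]), 'position': array([ 1.04817568, -0.06242813,  0.69818319]), 'attitude': array([-2.37372643,  0.00820444,  1.63898199])}
{'camera_matrix': array([[332.59800071,   0.        , 323.52994754],
       [  0.        , 332.59800071, 237.17539832],
       [  0.        ,   0.        ,   1.        ]]), 'mount': array([[-5.41531768e-04, -9.51422553e-01, -3.07887693e-01,
         8.37685272e-02],
       [ 9.99999178e-01, -1.57289037e-04, -1.27281146e-03,
        -1.91879985e-04],
       [ 1.16255417e-03, -3.07888129e-01,  9.51421856e-01,
        -1.50451436e-01],
       [ 0.00000000e+00,  0.00000000e+00,  0.00000000e+00,
         1.00000000e+00]])}
```

View pics/top0.png

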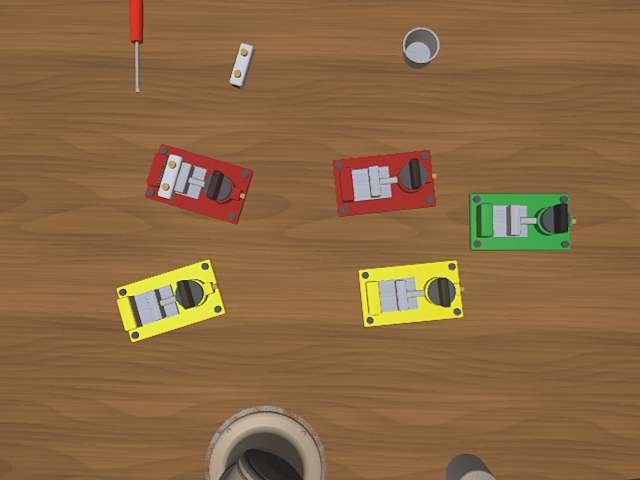

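View pics/scene0.png

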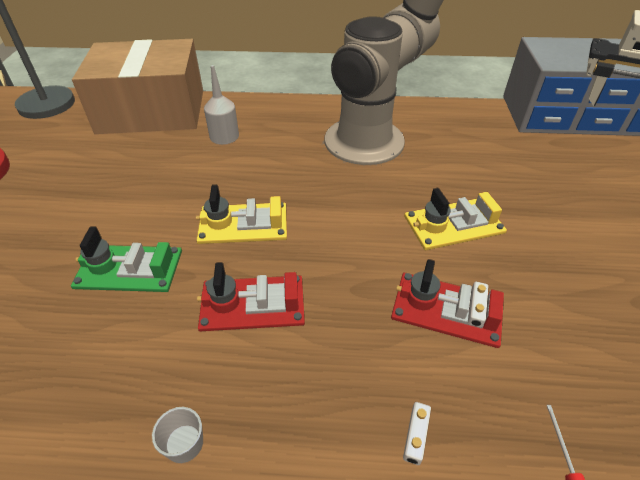

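The pictures show two red clamps. The one at top-view (200,184) has a white connector with brass bolts at (169,176) in its jaws and its knob at (219,186). The one at (385,183) is empty, with its knob at (413,174). The yellow and green ones are decoys. The left red clamp is therefore the one meant (its knob is at scene pixel (426,283)). I'll confirm this in a crop while measuring.

```bash
cat > h.py <<'E'
import numpy as np
from scipy.spatial.transform import Rotation as R
def ray(m,uv):
    d=np.linalg.inv(m['camera_matrix'])@[*uv,1]
    return np.array(m['position']),R.from_euler('xyz',m['attitude']).as_matrix()@d
def plane(m,uv,z):
    p,d=ray(m,uv); return p+d*(z-p[2])/d[2]
E
python3 - <<'E'
from cell import robot
from h import *
import cv2
im=cv2.imread('pics/top0.png');m=robot.camera_model('top')
x0,y0,x1,y1=140,135,260,230
c=im[y0:y1,x0:x1];hsv=cv2.cvtColor(c,cv2.COLOR_BGR2HSV);b=c.astype(int)
red=((hsv[...,0]<6)|(hsv[...,0]>174))&(hsv[...,1]>150)&(hsv[...,2]>60)
pts=np.argwhere(red)[:,::-1]+[x0,y0]
r=cv2.minAreaRect(pts.astype(np.float32));bx=cv2.boxPoints(r)
print(r,[plane(m,q,.012)[:2].round(4) for q in bx])
brass=(hsv[...,0]>10)&(hsv[...,0]<25)&(hsv[...,1]>110)&(hsv[...,2]>160)
n,_,s,ce=cv2.connectedComponentsWithStats(brass.astype(np.uint8))
for k in range(1,n):
    if s[k,4]>15: print('brass',s[k,4],ce[k]+[x0,y0],plane(m,ce[k]+[x0,y0],.054))
for th in (35,45,60):
    dk=(c.max(2)<th).astype(np.uint8)
    n,_,s,ce=cv2.connectedComponentsWithStats(dk)
    for k in range(1,n):
        if s[k,4]>60: print(th,s[k],ce[k]+[x0,y0],plane(m,ce[k]+[x0,y0],.096))
sc=cv2.imread('pics/scene0.png')[250:350,380:520]
a=cv2.resize(c,None,fx=6,fy=6,interpolation=cv2.INTER_CUBIC)[:570]
cv2.imwrite('pics/crop.png',a)
cv2.imwrite('pics/crop2.png',cv2.resize(sc,None,fx=5,fy=5,interpolation=cv2.INTER_CUBIC))
E
```

```text
((197.3551025390625, 183.19265747070312), (99.20967864990234, 55.92536544799805), 16.389541625976562) [array([0.5121, 0.2539]), array([0.6184, 0.2277]), array([0.5674, 0.0391]), array([0.462 , 0.0661])]
brass 33 [171.45454545 163.78787879] [0.56895597 0.18603518 0.054     ]
brass 33 [164.6969697  186.09090909] [0.52657202 0.19692645 0.054     ]
brass 18 [241.94444444 195.61111111] [0.51209166 0.0514076  0.054     ]
60 [ 67  35  17  30 146] [217.1369863  185.60273973] [0.52363159 0.08938131 0.096     ]
```

View pics/crop.png

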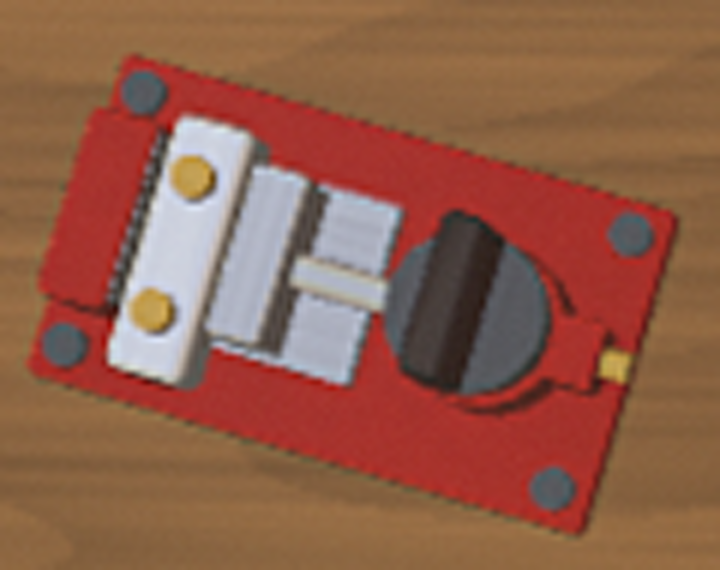

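View pics/crop2.png

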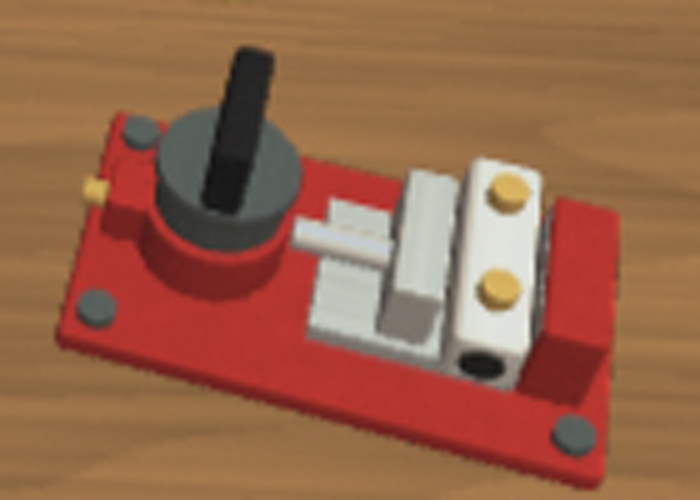

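The crops show the white connector with two brass bolts between the jaws of the left red clamp, and its black bar knob square to the clamp line. This is the right clamp. The knob axis is at about (0.525, 0.098) and the bar yaw is about -0.257. I'll move above it.

```bash
python3 -m jog '[[[1,-0.035,-0.018,0,0],[1,-0.07,-0.037,0,0],[1,-0.105,-0.055,0,0],[1,-0.14,-0.073,0,0],[1,-0.175,-0.092,0,0]]]'
python3 -m jog '[[[1,-0.035,-0.018,0,0],[1,-0.07,-0.037,0,0],[1,-0.105,-0.055,0,0],[1,-0.14,-0.073,0,0],[1,-0.175,-0.092,0,0]]]'
python3 -m jog '[[[1,-0.033,-0.017,0,-0.03],[1,-0.066,-0.034,0,-0.1],[1,-0.098,-0.051,0,-0.135],[1,-0.098,-0.051,0,-0.135],[1,-0.098,-0.051,0,-0.135]]]'
python3 - <<'E'
from cell import robot
from h import *
import cv2
s=robot.observe();im=robot.read_camera('wrist');cv2.imwrite('pics/w0.png',im[:,:,::-1])
print(s['tool_pos'],s['tool_rot'],s['qpos'])
m=robot.camera_model('wrist');T=np.eye(4);T[:3,:3]=R.from_euler('xyz',s['tool_rot']).as_matrix();T[:3,3]=s['tool_pos']
M=T@m['mount'];np.savez('w0.npz',M=M,K=m['camera_matrix'])
def proj(p):
    q=m['camera_matrix']@(np.linalg.inv(M)@[*p,1])[:3];return (q[:2]/q[2]).round(1)
print([proj(p) for p in([.525,.0975,.096],[.525+.025,.0975-.0066,.096],[.525-.025,.0975+.0066,.096])])
E
```

```text
time: 0.52
tool_pos: [0.3273, 0.3322, 0.2345]
tool_rot: [-3.141, -0.0, 2.752]
contact_force: [0.9, 0.8, 0.1]
opening: 0.0923
grip_force: 0.0
time: 0.93
tool_pos: [0.4543, 0.1803, 0.2345]
tool_rot: [-3.142, -0.0, 2.751]
contact_force: [0.3, 1.2, 0.2]
opening: 0.092
grip_force: 0.0
time: 1.35
tool_pos: [0.5251, 0.096, 0.2339]
tool_rot: [-3.141, -0.002, 2.882]
contact_force: [-0.1, 0.8, 0.8]
opening: 0.0916
grip_force: 0.0
[0.52513679 0.09601362 0.23386132] [-3.14134363e+00 -1.51698146e-03  2.88211461e+00] [ 3.71110080e-02  3.59751697e-01  1.50003895e+00  2.13978379e-04
  1.28332554e+00 -1.27426829e+00]
[array([325.8, 226.9]), array([325.8, 253.7]), array([325.8, 198.6])]
```

View pics/w0.png

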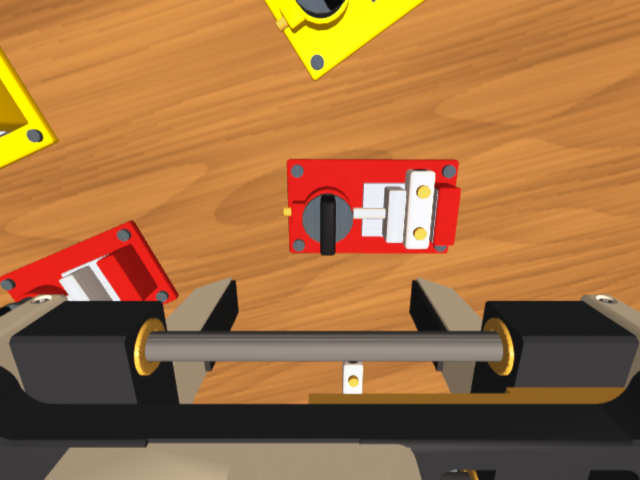

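The wrist view shows the bar at column 328, rows 197–255. That matches the prediction (326, 227) and puts the knob about 2 mm further toward the connector. I'll descend and grip.

```bash
python3 -m jog '[[[1,0,0.003,0.04,0],[1,0,0.003,0.08,0],[0.2,0,0.003,0.12,0],[0,0,0.003,0.15,0],[-0.4,0,0.003,0.158,0]]]' 25
python3 -m jog '[[[-1,0,0,0,0],[-1,0,0,0,0],[-1,0,0,0,0],[-1,0,0,0,0],[-1,0,0,0,0]]]' 25
```

```text
time: 1.82
tool_pos: [0.5213, 0.1017, 0.0723]
tool_rot: [-3.139, -0.009, 2.887]
contact_force: [-1.0, -0.4, 0.0]
opening: 0.0764
grip_force: 0.0
time: 2.23
tool_pos: [0.5264, 0.1006, 0.0785]
tool_rot: [3.14, 0.003, 2.886]
contact_force: [0.2, -0.4, 0.1]
opening: 0.0435
grip_force: 0.0
```

```bash
python3 -m jog '[[[-1,0,0,0,0],[-1,0,0,0,0],[-1,0,0,0,0],[-1,0,0,0,0],[-1,0,0,0,0]]]' 25
python3 -m jog '[[[-1,0,0,0,0],[-1,0,0,0,0],[-1,0,0,0,0]]]' 25
```

```text
time: 2.65
tool_pos: [0.5253, 0.0999, 0.0768]
tool_rot: [-3.141, -0.0, 2.886]
contact_force: [-1.7, -3.4, 1.5]
opening: 0.014
grip_force: 25.0
time: 2.9
tool_pos: [0.5253, 0.0999, 0.0768]
tool_rot: [-3.141, -0.0, 2.886]
contact_force: [-1.8, -5.1, 4.0]
opening: 0.0138
grip_force: 25.0
```

Gripped, with an opening of 14 mm. Now I'll turn clockwise, which is positive about the downward tool z.

```bash
python3 -m jog '[[[-1,0,0,0,0.1],[-1,0,0,0,0.2],[-1,0,0,0,0.3],[-1,0,0,0,0.4],[-1,0,0,0,0.5]]]' 25
python3 -m jog '[[[-1,0,0,0,0.1],[-1,0,0,0,0.2],[-1,0,0,0,0.3],[-1,0,0,0,0.4],[-1,0,0,0,0.5]]]' 25
python3 -m jog '[[[-1,0,0,0,0.08],[-1,0,0,0,0.15],[-1,0,0,0,0.15],[-1,0,0,0,0.15],[-1,0,0,0,0.15]]]' 25
python3 -c "from cell import robot;print(robot.observe()['torque'])"
```

```text
time: 3.32
tool_pos: [0.526, 0.1009, 0.0768]
tool_rot: [3.14, 0.0, 2.381]
contact_force: [0.6, 0.6, 0.1]
opening: 0.0139
grip_force: 25.0
time: 3.73
tool_pos: [0.527, 0.1015, 0.0769]
tool_rot: [3.138, -0.001, 1.881]
contact_force: [4.8, 2.7, -2.1]
opening: 0.0143
grip_force: 25.0
time: 4.15
tool_pos: [0.5273, 0.1016, 0.0769]
tool_rot: [3.137, -0.001, 1.735]
contact_force: [4.8, 2.9, -2.5]
opening: 0.0137
grip_force: 25.0
[ 0.43219755 -0.78687356 -0.16296333]
```

Turned by 1.15 rad. I'll open, rise straight up and look.

```bash
python3 -m jog '[[[1,0,0,0,0],[1,0,0,0,0],[1,0,0,0,0],[1,0,0,0,0],[1,0,0,0,0]]]'
python3 -m jog '[[[1,0,0,0,0],[1,0,0,-0.04,0],[1,0,0,-0.08,0],[1,0,0,-0.12,0],[1,0,0,-0.15,0]]]'
python3 -m jog '[[[1,0,0,0,0],[1,0,0,0,0],[1,0,0,0,0]]]'
python3 - <<'E'
from cell import robot
from h import *
import cv2
im=robot.read_camera('wrist');sc=robot.read_camera('scene')
cv2.imwrite('pics/end.png',np.vstack([im[80:320,80:560,::-1],cv2.resize(sc[230:350,360:600],None,fx=2,fy=2)[:,:,::-1]]))
E
```

```text
time: 4.57
tool_pos: [0.5252, 0.1005, 0.0766]
tool_rot: [-3.141, -0.0, 1.736]
contact_force: [-0.6, -0.7, 0.6]
opening: 0.0425
grip_force: 0.0
time: 4.98
tool_pos: [0.5259, 0.1004, 0.2301]
tool_rot: [3.139, 0.0, 1.736]
contact_force: [1.2, -0.8, -0.4]
opening: 0.076
grip_force: 0.0
time: 5.23
tool_pos: [0.5248, 0.1004, 0.2259]
tool_rot: [-3.14, -0.0, 1.736]
contact_force: [0.1, -0.7, 0.2]
opening: 0.0908
grip_force: 0.0
```

View pics/end.png

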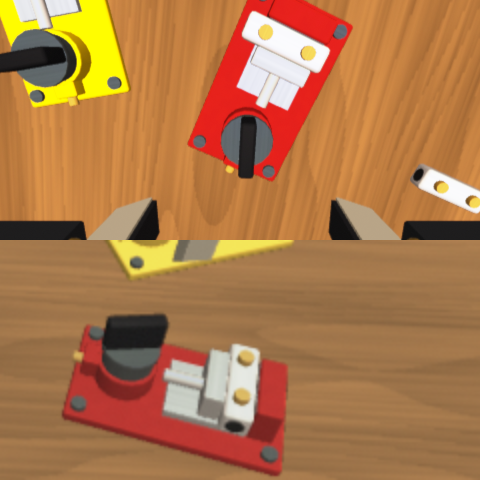

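The picture shows the knob turned about 69° (bar at crop pixel (247,147)). The jaw is closed on the connector, which is still seated, and the gripper is clear. I'll hand in.

```bash
python3 -c "from cell import robot;print(robot.hand_in())"
```

```text
the job is handed in; nothing more can be done
None
```

I turned the loaded (left) red clamp's knob clockwise and let go. The final picture shows it about 69° round with the connector still in the jaws. I never went near the empty clamp, and I handed the job in at about 5.4 s; the hand-in returned no verdict.

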